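Set up satellite parts for inspection

TASK

Get this small satellite's parts ready for inspection: take the open frame off the sloped easel and lay it flat in the grey tray, then lay the solar panel on the easel in its place, cells up, centred and square on the slope with its end against the ledge. Also set the battery module level on the narrow pedestal, centred and square across its cap so that both connectors hang free. Set the three parts down without dropping them, let go, and do not disturb anything else on the bench.

Things in the scene. Friction and masses are not known exactly. Their poses are not given: they have to be found in the camera images.
- frame: Open rectangular frame of plain black plastic, 130 x 60 x 10 mm with a 98 x 28 mm window (bars 16 mm wide), 0.10 kg. At the start it lies on the easel's sloped board, long side up the slope, end at the ledge. Origin: centre of its underside; x along its 130 mm length, y along its 60 mm width, z out of its top face.
- panel: Solar panel: solid black slab 130 x 60 x 10 mm with four dark violet cells on top, 0.10 to 0.20 kg. Starts flat on the bench, cells up. Origin: centre of its underside; x along its length, y along its width, z out of the cell side. Either end may go at the ledge.
- module: Battery module: aluminium case 140 x 56 x 34 mm with a black connector block (25 x 50 mm, 16 mm deep) under each end; 50 mm high in all; 0.25 to 0.5 kg, balanced at mid-length. Starts on the bench, standing on its connectors. Origin: centre of the footprint at the connectors' underside; x along its length, y along its width, z up. Either way round will do.
- module_seat (a point): Centre of the underside of the module's case, between the connectors, 16 mm above the module's origin; axes as the module's. This belongs on the pedestal's cap. The free gap between the connectors is 85 mm long.
- easel: White plastic easel, fixed to the bench: base plate 120 x 80 x 10 mm, two posts under the sloped board. Origin: centre of the base's underside; x horizontal, towards the high end of the board; z up.
- rest: The easel's sloped board, 150 x 36 x 10 mm, rising at 30 degrees away from the robot. Origin: centre of its upper face, 100 mm above the bench; x up the slope, y across, z out of the face. A 36 mm wide ledge stands 10 mm proud at the low end; its stop face is at x = -65 mm: a 130 mm part touching it is centred at x = 0. 60 mm wide parts overhang 12 mm on each side.
- pedestal: White plastic pedestal, fixed to the bench: base 90 x 90 x 10 mm, round post of 22 mm diameter, flat cap 24 mm (x) by 46 mm (y) and 10 mm thick, its top 110 mm above the bench. Origin: centre of the base's underside; z up. The module's length goes along the pedestal's x, across the 24 mm side of the cap.
- pedestal_top (a point): Centre of the top face of the pedestal's cap, 110 mm above the bench; axes as the pedestal's.
- tray: Low grey open tray, fixed to the bench, 120 mm (x) by 170 mm (y) outside, 25 mm high, walls and floor 4 mm. Empty. Origin: centre of its underside; z up. The frame goes in with its length along the tray's y.
- spool: Bystander: grey spool standing upright, 60 mm across, 45 mm high; origin at the centre of its underside.
- bottle: Bystander: white bottle standing upright, 50 mm across, 130 mm high; origin at the centre of its underside.
- screwdriver: Bystander: screwdriver lying along its x, 190 mm long, under 35 mm wide and high; origin near its middle.
- brush: Bystander: brush lying along its x, 170 mm long, under 35 mm wide and high; origin near its middle.
- meter: Bystander: grey hand-held meter lying flat, 150 (x) x 75 x 35 mm; origin at the centre of its underside.
- partsbox: Bystander: clear open parts box, 120 (x) x 85 x 45 mm; origin at the centre of its underside.
- jar: Bystander: small white jar standing upright, 50 mm across, 60 mm high; origin at the centre of its underside.
- tape: Bystander: roll of amber tape lying flat, 60 mm across, 25 mm high; origin at the centre of its underside.
Mind the look-alikes: they are no part of the job. Leave any blue or turquoise look-alike of the easel alone.

How it is judged (in metres and radians):
At the end, for the whole second after the job is handed in: Frame flat on the tray floor. Panel cells up flat on the board (4 mm, 0.07 rad), square within 0.12 rad, centred across within 8 mm, end within 5 mm of the ledge. Module level on the cap (0.06 rad), centred within 8 mm (x) and 10 mm (y), square within 0.14 rad. All at rest (x of frame in the frame of tray between -0.05 and 0.05 m and y of frame in the frame of tray between -0.07 and 0.07 m and z of frame in the frame of tray between -0.002 and 0.01 m and angle between the z axis of frame and the z axis of tray, either way round below 0.1 rad and x of panel in the frame of rest between -0.004 and 0.005 m and y of panel in the frame of rest between -0.008 and 0.008 m and z of panel in the frame of rest between -0.003 and 0.004 m and angle between the z axis of panel and the z axis of rest, either way round below 0.07 rad and angle between the x axis of panel and the x axis of rest, either way round below 0.12 rad and angle between panel's own z axis and vertical below 1 rad and x of module_seat in the frame of pedestal_top between -0.008 and 0.008 m and y of module_seat in the frame of pedestal_top between -0.01 and 0.01 m and z of module_seat in the frame of pedestal_top between -0.003 and 0.004 m and angle between the x axis of module and the x axis of pedestal, either way round below 0.14 rad and angle between module's own z axis and vertical below 0.06 rad and linear speed of each of panel, frame, module below 0.02 m/s); the robot touches nothing.
It fails at once if a bystander is moved by more than 20 mm (distance of any of spool, bottle, screwdriver, brush, meter, partsbox, jar, tape from where it was at the start of the episode above 0.02 m).
It fails at once if the frame, the panel or the module falls or is thrown: moves faster than 0.5 m/s (a fall of about 13 mm) without the fingers holding it ((linear speed of panel above 0.5 m/s and contact force between the fingers and panel below 0.05 N) or (linear speed of frame above 0.5 m/s and contact force between the fingers and frame below 0.05 N) or (linear speed of module above 0.5 m/s and contact force between the fingers and module below 0.05 N)).
It also fails if it takes over 72 s, if anything falls off the work surface, if the arm or the gripper's body presses on something with over 40 N, if the wrist force passes 120 N, or if a joint passes its speed limit or range.

ROBOT

A 6-joint arm with a two-finger parallel gripper is mounted at the origin on the work surface. World frame = base frame: x ahead of the robot, y to its left, z up, the work surface at z = 0. Lengths are in m, angles in degrees, forces in N, time in s.
With the tool pointing down it reaches from about 0.35 to 0.875 m from the base axis. Payload 4.2 kg.
Tool frame: the origin (TCP) lies midway between the tips of the shut fingers; the grasp point (between the pads) lies 19 mm behind it; y points along the fingers, x is the direction in which the jaws open and shut, and the axes are right-handed (so a half turn about y gives the same grasp; the last joint's range is limited). The gripper opens to 87 mm and grips with 3 to 60 N. Pads are 19 mm wide; open, the fingers measure 117 mm over their backs; the gripper's body (75 mm by 190 mm) begins 51 mm behind the grasp point.
Start: joints at [-59.725, 22.042, 0.453, 0, -68.411, -14.817], TCP at [0.167, -0.602, 0.223] pointing down, gripper open.
Joint ranges: [-179.83, 179.83], [-69.29, 118.12], [-61.27, 80.66], [-181.25, 117.63], [-171.15, -9.14], [-177.46, 177.46]. Speed limits (degrees/s): [159.86, 159.86, 180, 180, 180, 180].

INTERFACE

Orientations are given as a 3x3 rotation matrix whose columns are the frame's x, y, z axes.
In Python, from station import * gives the robot as it stands.
- The arm moves only by the tool jog_arm, never from a script. Its argument "series" is a list of rows, each a list of 3 entries, a list of its own where there are three numbers: the shift along the tool's x, y, z in m, then the turn, a rotation vector about the tool's x, y, z in degrees, then the finger opening in m, from 0 to 0.087. A call has 1 to 10 rows; each row shifts and turns the commanded pose from where the row before left it, along the tool's axes as they then stand; what a row does not reach is not made up. A row lasts 1/8 s, in which the tool goes at most 62.5 mm and 10.7 degrees, less where a joint would pass 70% of its speed; a pose out of reach is approached as far as the arm can. A call is refused whole if a number of a shift passes 0.0625 or a number of a turn 10.7, either way. A call with a gripper value outside its range is refused whole. The fingers move at their own pace and stop on an object; the grip force is fixed at half the most. Time passes only in rows, so rows that do not move let the fingers close. It gives the time, the measured TCP pose, the force and the opening at its end, in the units of the state.
- sense(): the state, without advancing time (a new reading comes with each control period).
- capture(name): name is "side" or "top" or "wrist"; returns the picture (420x560x3 uint8, red, green, blue); there is no depth.
- camera_info(name): a dict with "fx", "fy", "cx", "cy" (pixels), "rvec" (rotation vector, rad) and "tvec" (3), from world to camera coordinates, as OpenCV has them. Camera axes: x right, y down, z forward; pixel columns grow to the right and rows downward; lengths in m; the calibration is good to about 2 mm. A picture is of the moment at which its call begins: read the wrist's pose just before it. camera_info takes no time and is no camera call; for the wrist camera it gives the pose at the moment of the call.
- finish_job(): hands the job in, once; it reports no verdict.
The state is a dict: "time_s": time; "joints": joint angles; "joint_velocities": joint speeds; "effort": joint torques, N m; "tcp_pos": TCP position; "ee_rot": TCP orientation; "wrist_force": force on the tool from outside, world axes, zero at the start; "moment": the same for the moment, N m; "gripper_width": opening from 0.0 (shut) to 1.0 (fully open).
Only numpy, scipy, OpenCV 4.12 (cv2) and the standard library are available. Lean on these libraries where they do the work, as an engineer would, in place of code of your own. Each camera call takes 0.05 s, during which the arm holds its last target. There are 200 camera calls.

## Working session

There is one attempt and no reset: what is moved stays moved. The work goes in short steps, Python scripts to look and compute and a tool call to move; the robot and the scene stay as the last step left them, time stands still between calls to the robot, and variables do not carry over. Pictures are saved under pics/ and viewed, about 8 in all and at most 12, crops included, and the job is handed in when it is done.

Besides the shell and the picture viewer there is one more tool, called after "Request:" by a JSON object that holds its "method" and its "body". jog_arm: Moves the arm, as the interface text tells. Its arguments: {"type":"object","properties":{"series":{"type":"array","items":{"type":"array"}}},"required":["series"]}

```bash
mkdir -p pics; ls
python3 - <<'E'
from station import *
import cv2
s=sense();print({k:s[k] for k in('time_s','tcp_pos','ee_rot','gripper_width','wrist_force')})
for n in('top','side'):
    print(n,camera_info(n)); cv2.imwrite(f'pics/{n}0.png',cv2.cvtColor(capture(n),cv2.COLOR_RGB2BGR))
E
```

```text
pics
{'time_s': 0.0, 'tcp_pos': array([ 0.16643823, -0.60181216,  0.22149351]), 'ee_rot': array([[-2.66385546e-01, -6.57476217e-04, -9.63866333e-01],
       [ 9.63864225e-01,  2.01809386e-03, -2.66386340e-01],
       [ 2.12031541e-03, -9.99997748e-01,  9.61267704e-05]]), 'gripper_width': 1.0000015976057757, 'wrist_force': array([ 0.2186556 , -0.12789049,  0.45493457])}
top {'fx': 542.9029295370375, 'fy': 542.9029295370375, 'cx': 287.50028824236756, 'cy': 213.8772311187439, 'rvec': array([ 2.18325702, -2.193536  ,  0.06303423]), 'tvec': array([-0.0751842 ,  0.50651328,  1.59349874])}
side {'fx': 446.5514721939792, 'fy': 446.5514721939792, 'cx': 272.44710914034755, 'cy': 211.93136208965035, 'rvec': array([ 2.06472936,  0.73037093, -0.37517528]), 'tvec': array([-0.33214913, -0.0993601 ,  1.83618701])}
```

View pics/top0.png

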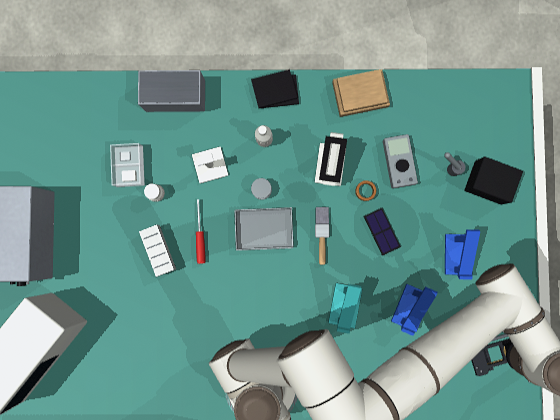

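View pics/side0.png

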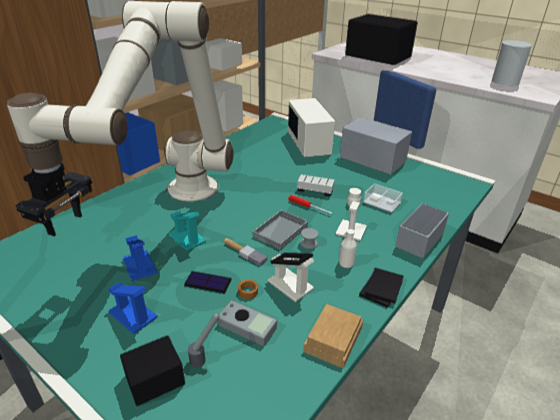

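The top view shows:
- **White easel with black frame:** (333,158). The blue and turquoise easels at (462,254), (413,308) and (345,305) are look-alikes.
- **Pedestal:** white, (210,165).
- **Tray:** (265,228).
- **Panel:** (382,231), with violet cells. The black box at (275,90) is a look-alike.
- **Module:** (157,250).

Next I'll take an enlarged crop with measured contours.

```bash
cat > h.py <<'E'
import numpy as np, cv2
from station import *
np.set_printoptions(precision=4,suppress=True)
def cam(n):
    i=camera_info(n);K=np.array([[i['fx'],0,i['cx']],[0,i['fy'],i['cy']],[0,0,1]]);R=cv2.Rodrigues(np.array(i['rvec']))[0]
    return K,R,np.array(i['tvec'])
def ray(c,uv,z):
    K,R,t=c;d=R.T@np.linalg.inv(K)@np.array([uv[0],uv[1],1.]);o=-R.T@t
    return o+d*(z-o[2])/d[2]
def proj(c,P):
    K,R,t=c;p=K@(R@np.asarray(P,float)+t);return p[:2]/p[2]
def grab(n,name=None):
    c=cam(n);im=cv2.cvtColor(capture(n),cv2.COLOR_RGB2BGR)
    if name:cv2.imwrite(f'pics/{name}.png',im)
    return c,im
def rects(mask,c,z,off=(0,0),amin=60):
    out=[]
    for k in cv2.findContours(mask.astype(np.uint8),cv2.RETR_EXTERNAL,cv2.CHAIN_APPROX_NONE)[0]:
        if cv2.contourArea(k)<amin: continue
        P=np.array([ray(c,(p[0][0]+off[0],p[0][1]+off[1]),z)[:2] for p in k],np.float32)
        r=cv2.minAreaRect(P); b=cv2.boxPoints(r)
        e=[b[1]-b[0],b[2]-b[1]];e.sort(key=np.linalg.norm)
        yaw=np.degrees(np.arctan2(e[1][1],e[1][0]))%180
        out.append((np.round(r[0],4),np.round([np.linalg.norm(x) for x in e],4),round(yaw,1)))
    return out
E
python3 - <<'E'
from h import *
im=cv2.imread('pics/top0.png');c=cam('top');hsv=cv2.cvtColor(im,cv2.COLOR_BGR2HSV);V=hsv[...,2];S=hsv[...,1]
def roi(m,a): 
    x0,y0,x1,y1=a;return m[y0:y1,x0:x1],(x0,y0)
def go(n,m,z,a,amin=60):
    q,o=roi(m,a);print(n,*rects(q,c,z,o,amin),sep='\n  ')
go('frame',(V<60),.115,(310,125,352,192))
go('white easel',(V>170)&(S<60),.01,(310,125,352,192))
go('panel',(V<95)&~((hsv[...,0]>70)&(hsv[...,0]<100)),.01,(355,200,410,262))
go('module',(S<60)&(V>140),.05,(130,220,182,280),20)
go('ped base',(S<60)&(V>120),.01,(185,140,235,187))
go('tray',(S<60),.025,(228,200,302,255))
cr=im[130:285,130:415];cv2.imwrite('pics/crop0.png',cv2.resize(cr,None,fx=2.8,fy=2.8,interpolation=cv2.INTER_CUBIC))
E
```

```text
frame
  (array([ 0.6531, -0.2055]), array([0.0602, 0.1235], dtype=float32), np.float32(171.0))
white easel
  (array([ 0.6708, -0.2135]), array([0.0265, 0.0948], dtype=float32), np.float32(170.0))
  (array([ 0.6554, -0.1977]), array([0.0746, 0.1265], dtype=float32), np.float32(179.6))
panel
  (array([ 0.4536, -0.3565]), array([0.0583, 0.1254], dtype=float32), np.float32(24.6))
module
  (array([0.4008, 0.3032]), array([0.056 , 0.1413], dtype=float32), np.float32(21.3))
ped base
  (array([0.6554, 0.1551]), array([0.0897, 0.0916], dtype=float32), np.float32(15.5))
tray
  (array([ 0.4629, -0.0065]), array([0.121 , 0.1691], dtype=float32), np.float32(91.9))
```

View pics/crop0.png

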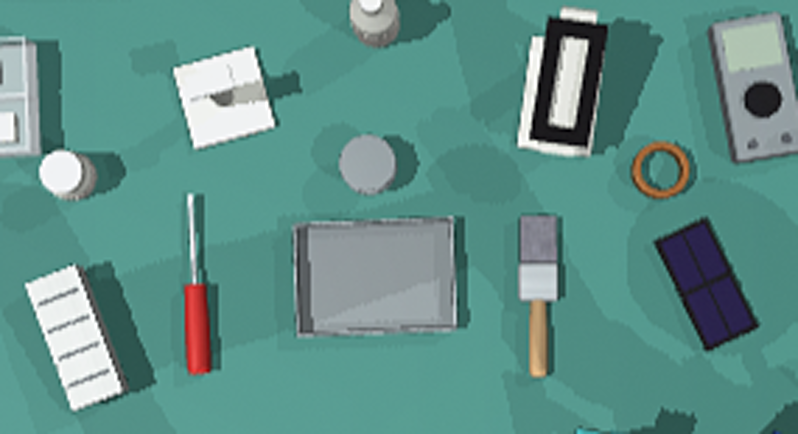

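```bash
cat >> h.py <<'E'
from scipy.spatial.transform import Rotation as Ro
def tool(yaw,tilt=0):
    "yaw: heading (deg) of the part's long axis = -tool z; tilt: slope angle"
    a,b=np.radians([yaw,tilt]);h=np.array([np.cos(a),np.sin(a),0]);x=np.array([-np.sin(a),np.cos(a),0]);u=np.array([0,0,1.])
    z=-(h*np.cos(b)+u*np.sin(b)); y=np.cross(z,x)
    return np.column_stack([x,y,z])
def plan(p,R=None):
    "total shift in present tool axes / in target axes, and rotvec"
    s=sense();A=np.array(s['ee_rot']);q=np.array(s['tcp_pos']);d=np.array(p)-q;R=A if R is None else R
    print('t',round(s['time_s'],2),'at',q,'shift now-axes',A.T@d,'after-turn axes',R.T@d,'turn',np.degrees(Ro.from_matrix(A.T@R).as_rotvec()).round(2),'w',round(s['gripper_width'],3),'F',np.array(s['wrist_force']).round(1))
E
python3 -c "
from h import *
plan([.55,-.19,.30],tool(-9))
print(proj(cam('wrist'),[.17,-.6,0]))
c=cam('wrist');o=-c[1].T@c[2];print('cam in tool',np.array(sense()['ee_rot']).T@(o-sense()['tcp_pos']),'dir',np.array(sense()['ee_rot']).T@c[1][2], c[0][0,0])"
```

```text
t 0.1 at [ 0.1665 -0.6019  0.2216] shift now-axes [ 0.295  -0.0779 -0.4794] after-turn axes [ 0.4668 -0.0784 -0.3144] turn [-0.03 24.45  0.11] w 1.001 F [-0.   0.4 -0.1]
[272.8828 184.4882]
cam in tool [ 0.     -0.1631  0.0827] dir [ 0.0006  0.9535 -0.3014] 306.7683596979527
```

Request:
{"method": "jog_arm", "body": {"series": [[[0, -0.026, 0], [0, 8.15, 0], 0.087], [[0, -0.026, 0], [0, 8.15, 0], 0.087], [[0, -0.026, 0], [0, 8.15, 0], 0.087], [[0.039, 0, -0.0262], [0, 0, 0], 0.087], [[0.039, 0, -0.0262], [0, 0, 0], 0.087], [[0.039, 0, -0.0262], [0, 0, 0], 0.087], [[0.039, 0, -0.0262], [0, 0, 0], 0.087], [[0.039, 0, -0.0262], [0, 0, 0], 0.087], [[0.039, 0, -0.0262], [0, 0, 0], 0.087], [[0.039, 0, -0.0262], [0, 0, 0], 0.087]]}}

```text
time_s: 1.35
tcp_pos: [0.3911, -0.3599, 0.3002]
ee_rot: [[0.156, -0.001, -0.988], [0.988, 0.001, 0.156], [0.0, -1.0, 0.001]]
wrist_force: [0.2, -1.2, 0.2]
gripper_width: 1.001
```

Request:
{"method": "jog_arm", "body": {"series": [[[0.039, 0, -0.0262], [0, 0, 0], 0.087], [[0.039, 0, -0.0262], [0, 0, 0], 0.087], [[0.039, 0, -0.0262], [0, 0, 0], 0.087], [[0.039, 0, -0.0262], [0, 0, 0], 0.087], [[0.038, 0, -0.026], [0, 0, 0], 0.087], [[0, 0, 0], [0, 0, 0], 0.087], [[0, 0, 0], [0, 0, 0], 0.087]]}}

```text
time_s: 2.22
tcp_pos: [0.5495, -0.1902, 0.3001]
ee_rot: [[0.156, -0.001, -0.988], [0.988, 0.0, 0.156], [-0.0, -1.0, 0.001]]
wrist_force: [-0.9, 1.7, 0.5]
gripper_width: 0.999
```

```bash
python3 -c "
from h import *
plan([.55,-.19,.30],tool(-9))
c,im=grab('wrist','w1')
np.savez('pics/w1.npz',K=c[0],R=c[1],t=c[2])"
```

```text
t 2.23 at [ 0.5495 -0.1902  0.3001] shift now-axes [ 0.0003  0.0001 -0.0005] after-turn axes [ 0.0003  0.0001 -0.0005] turn [-0.08  0.02 -0.01] w 0.999 F [-0.9  1.7  0.5]
```

View pics/w1.png

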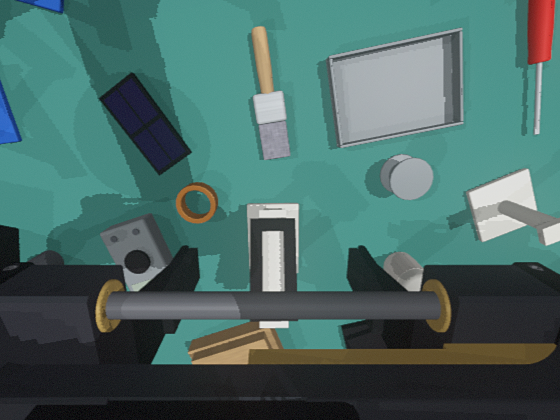

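Run:
```python
from h import *
d=np.load('pics/w1.npz');c=(d['K'],d['R'],d['t'])
im=cv2.imread('pics/w1.png');V=im.max(2)
for r in range(212,292,5):
    row=V[r,236:310];k=np.where(row<70)[0]+236
    print(r,k.min() if len(k) else '',k.max() if len(k) else '',end=' | ')
print()
# sub-area: edge points -> rays with slope plane, iterate
h=np.array([np.cos(np.radians(-9)),np.sin(np.radians(-9))])
for col in (262,270,280,287): 
    print(col,V[205:240,col])
cv2.imwrite('pics/c1.png',cv2.resize(im[195:335,235:315],None,fx=5,fy=4,interpolation=cv2.INTER_CUBIC))
```

```text
212   | 217   | 222 251 293 | 227 251 293 | 232 251 294 | 237 251 294 | 242 251 294 | 247 251 294 | 252 251 294 | 257 251 294 | 262 251 294 | 267 251 295 | 272 250 295 | 277 250 295 | 282 250 295 | 287 251 296 | 
262 [178 174 173 172 174 211 221 221 220 220 221 224 201  95  51  57  59  63
  60  60  61  59  62  60  55  61 121 164 161 161 159 160 161 159 161]
270 [218 221 221 161 132 223 223 221 220 221 222 226 200  96  54  60  60  62
  64  62  61  61  58  60  56  77 194 224 220 219 218 219 219 219 219]
280 [221 222 222 140 138 224 222 220 220 221 223 226 184  79  53  59  63  62
  61  65  66  63  63  61  58  67 167 175 172 172 172 172 172 174 193]
287 [220 219 217 219 218 206 202 203 204 204 213 217 223 105  51  57  61  64
  62  64  63  63  64  64  61  62  65  63  65  64  60  64  65  63  63]
```

View pics/c1.png

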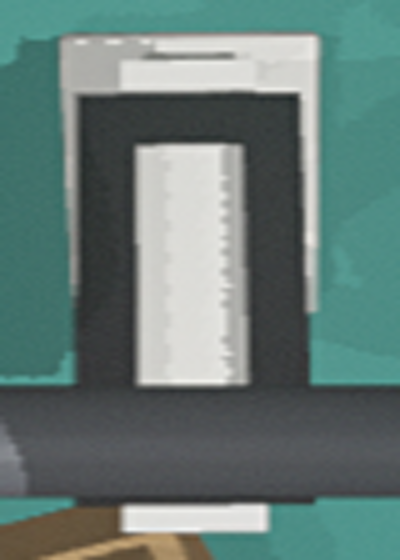

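Run:
```python
from h import *
d=np.load('pics/w1.npz');c=(d['K'],d['R'],d['t'])
g=lambda u,v,z:ray(c,(u/5+235-.4,v/4+195-.4),z)
N=[g(78,94,.0762),g(299,94,.0762)];F=[g(76,502,.1412),g(314,502,.1412)]
W=[g(136,143,.0842),g(244,143,.0842)];B=[g(121,532,.1375),g(268,532,.1375)];L=[g(120,60,.0762),g(255,60,.0762)]
for n,q in zip('NFWBL',(N,F,W,B,L)):print(n,q[0][:2],q[1][:2],'w',np.linalg.norm(q[0]-q[1]),'mid',(q[0]+q[1])[:2]/2)
m=lambda q:(q[0]+q[1])[:2]/2
for a,b in((N,F),(W,F),(L,B)):
    v=m(b)-m(a);print(np.degrees(np.arctan2(v[1],v[0])),np.linalg.norm(v)/np.cos(np.pi/6))
# side view & top-of-other objects
im=cv2.imread('pics/w1.png');hsv=cv2.cvtColor(im,cv2.COLOR_BGR2HSV)
mk=((hsv[...,0]>105)&(hsv[...,0]<150)&(hsv[...,2]<90)).astype(np.uint8)
o=(95,65);print('panel',*rects((hsv[65:180,95:195,2]<75)&((hsv[65:180,95:195,0]<70)|(hsv[65:180,95:195,0]>105)),c,.01,o))
```

```text
N [ 0.5939 -0.2273] [ 0.6031 -0.1691] w 0.05890314118232425 mid [ 0.5985 -0.1982]
F [ 0.704  -0.2432] [ 0.7133 -0.1849] w 0.058988953593915844 mid [ 0.7087 -0.2141]
W [ 0.6105 -0.2141] [ 0.615  -0.1859] w 0.02855115717868282 mid [ 0.6127 -0.2   ]
B [ 0.7196 -0.2347] [ 0.7254 -0.198 ] w 0.037174505400102205 mid [ 0.7225 -0.2164]
L [ 0.5839 -0.2142] [ 0.5895 -0.179 ] w 0.03566866741434658 mid [ 0.5867 -0.1966]
-8.209163086670708 0.12857242592730186
-8.3193510760852 0.11197084568924566
-8.298420624382164 0.1584277808388137
panel (array([ 0.4832, -0.3471]), array([0.0542, 0.0585], dtype=float32), np.float32(25.0)) (array([ 0.4275, -0.3714]), array([0.053 , 0.0583], dtype=float32), np.float32(24.8))
```

Frame and easel are located: the rest origin is near (0.658,-0.207,0.100) with yaw -8.3°. Next: tilt, then approach perpendicular to the slope.

```bash
cat >> h.py <<'E'
REST=np.array([.658,-.2068,.1]);RT=tool(-8.3,30)
def rest(x,y,z): return REST+RT@np.array([y,-z,-x])  # rest coords
E
python3 -c "
from h import *
print(RT)
plan(rest(0,0,.08),RT)
plan(rest(0,0,.002),RT)"
```

```text
[[ 0.1444  0.4948 -0.857 ]
 [ 0.9895 -0.0722  0.125 ]
 [ 0.     -0.866  -0.5   ]]
t 2.27 at [ 0.5493 -0.1907  0.3004] shift now-axes [ 0.0007  0.131  -0.07  ] after-turn axes [-0.0002  0.1485  0.005 ] turn [-30.04  -0.71  -0.2 ] w 0.998 F [ 0.1 -1.4  0.4]
t 2.27 at [ 0.5493 -0.1907  0.3004] shift now-axes [ 0.0012  0.1985 -0.1091] after-turn axes [-0.0002  0.2265  0.005 ] turn [-30.04  -0.71  -0.2 ] w 0.998 F [ 0.1 -1.4  0.4]
```

Request:
{"method": "jog_arm", "body": {"series": [[[0, 0, 0], [-10, -0.25, 0], 0.087], [[0, 0, 0], [-10, -0.25, 0], 0.087], [[0, 0, 0], [-10, -0.2, 0], 0.087], [[0, 0.045, 0.0015], [0, 0, 0], 0.087], [[0, 0.045, 0.0015], [0, 0, 0], 0.087], [[0, 0.045, 0.002], [0, 0, 0], 0.087], [[0, 0.02, 0], [0, 0, 0], 0.087], [[0, 0, 0], [0, 0, 0], 0.087], [[0, 0, 0], [0, 0, 0], 0.087]]}}

```text
time_s: 3.4
tcp_pos: [0.6221, -0.2019, 0.1652]
ee_rot: [[0.146, 0.496, -0.856], [0.989, -0.076, 0.124], [-0.003, -0.865, -0.502]]
wrist_force: [-0.1, 0.6, 0.4]
gripper_width: 1.004
```

```bash
python3 -c "
from h import *
plan(rest(0,0,.002),RT)
c,im=grab('wrist'); cv2.imwrite('pics/w2.png',im); np.savez('pics/w2.npz',K=c[0],R=c[1],t=c[2])
for y in(-.03,.03): print(proj(c,rest(-.065,y,.01)),proj(c,rest(.065,y,.01)))
V=im.max(2)
for r in(140,160,180,200,220,240): print(r,np.flatnonzero(V[r,180:380]<75)[[0,-1]]+180 if (V[r,180:380]<75).any() else None)
"
```

```text
t 3.4 at [ 0.6221 -0.2019  0.1652] shift now-axes [0.0006 0.0725 0.0014] after-turn axes [0.0003 0.0725 0.0012] turn [ 0.1   0.02 -0.19] w 1.004 F [-0.1  0.6  0.4]
[231.6974 136.9483] [238.0399 293.7424]
[314.813  136.8849] [308.6175 293.7922]
140 [232 313]
160 [233 313]
180 [234 312]
200 [234 311]
220 [236 310]
240 [236 379]
```

View pics/w2.png

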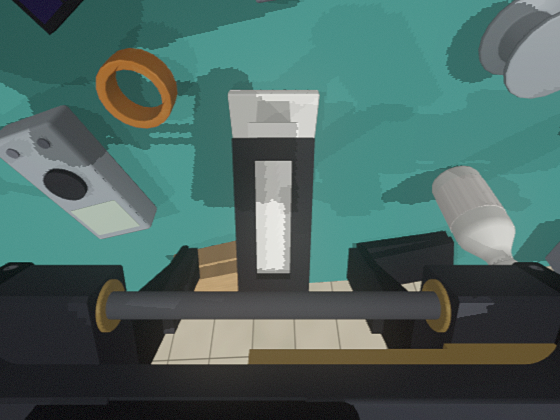

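The predicted frame corners match the image (232–314 at row 137) to within 1 px. Descending and gripping.

Request:
{"method": "jog_arm", "body": {"series": [[[0, 0.024, 0.0005], [0, 0, 0], 0.087], [[0, 0.024, 0.0005], [0, 0, 0], 0.087], [[0, 0.0245, 0.0004], [0, 0, 0], 0.087], [[0, 0, 0], [0, 0, 0], 0.087], [[0, 0, 0], [0, 0, 0], 0.05], [[0, 0, 0], [0, 0, 0], 0.05], [[0, 0, 0], [0, 0, 0], 0.05], [[0, 0, 0], [0, 0, 0], 0.05]]}}

```text
time_s: 4.45
tcp_pos: [0.658, -0.2086, 0.1041]
ee_rot: [[0.141, 0.491, -0.86], [0.99, -0.067, 0.124], [0.003, -0.869, -0.495]]
wrist_force: [-2.5, 2.0, 4.1]
gripper_width: 0.683
```

Request:
{"method": "jog_arm", "body": {"series": [[[0, -0.01, 0], [0, 0, 0], 0.05], [[0, -0.03, 0], [0, 0, 0], 0.05], [[0, -0.04, 0], [0, 0, 0], 0.05], [[0, -0.04, 0], [0, 0, 0], 0.05], [[0, -0.04, 0.03], [0, 0, 0], 0.05], [[0, 0, 0.03], [10, 0, 0], 0.05], [[0, 0, 0.03], [10, 0, 0], 0.05], [[0, 0, 0], [10, 0, 0], 0.05], [[0, 0, 0], [0, 0, 0], 0.05]]}}

```text
time_s: 5.58
tcp_pos: [0.502, -0.1865, 0.2022]
ee_rot: [[0.141, -0.006, -0.99], [0.99, 0.005, 0.141], [0.004, -1.0, 0.007]]
wrist_force: [-0.5, 0.3, -0.9]
gripper_width: 0.684
```

```bash
python3 -c "
from h import *
print(np.array(sense()['joints']))
plan([.463,-.0065,.22],tool(-88.1))
c,im=grab('wrist','w3'); c,im=grab('top','t3')
hsv=cv2.cvtColor(im,cv2.COLOR_BGR2HSV)
print(rects((hsv[200:255,228:302,1]<60),c,.025,(228,200)))
"
```

```text
[ -3.1729  14.5025 -13.5196  -0.2964 -62.3316 -94.7881]
t 5.58 at [ 0.502  -0.1865  0.2022] shift now-axes [ 0.1727 -0.0167  0.0641] after-turn axes [-0.033  -0.0178  0.1812] turn [-0.47 80.   -0.07] w 0.684 F [-0.5  0.3 -0.9]
[(array([ 0.4674, -0.0125]), array([0.159 , 0.2095], dtype=float32), np.float32(89.7))]
```

Turning the other way, +100° in yaw, because joint 6 would run out of range.

Request:
{"method": "jog_arm", "body": {"series": [[[0.0345, -0.0035, 0.0128], [0, 0, 0], 0.05], [[0.0345, -0.0035, 0.0128], [0, 0, 0], 0.05], [[0.0345, -0.0035, 0.0128], [0, 0, 0], 0.05], [[0.0345, -0.003, 0.0128], [0, 0, 0], 0.05], [[0.0345, -0.003, 0.0128], [0, 0, 0], 0.05], [[0, 0, 0], [-0.47, -10, 0], 0.05], [[0, 0, 0], [0, -10, 0], 0.05], [[0, 0, 0], [0, -10, 0], 0.05], [[0, 0, 0], [0, -10, 0], 0.05], [[0, 0, 0], [0, -10, 0], 0.05]]}}

```text
time_s: 6.92
tcp_pos: [0.4597, -0.0071, 0.2202]
ee_rot: [[-0.672, 0.003, -0.741], [0.741, 0.005, -0.672], [0.001, -1.0, -0.005]]
wrist_force: [-0.3, 0.2, -1.7]
gripper_width: 0.684
```

Request:
{"method": "jog_arm", "body": {"series": [[[0, 0.02, 0], [0, -10, 0], 0.05], [[0, 0.02, 0], [0, -10, 0], 0.05], [[0, 0.02, 0], [0, -10, 0], 0.05], [[0, 0.02, 0], [0, -10, 0], 0.05], [[0, 0.02, 0], [0, -10, 0], 0.05], [[0, 0, 0], [0, 0, 0], 0.05], [[0, 0, 0], [0, 0, 0], 0.05]]}}

```text
time_s: 7.8
tcp_pos: [0.4614, -0.0064, 0.1211]
ee_rot: [[-1.0, 0.004, 0.031], [-0.031, 0.004, -1.0], [-0.004, -1.0, -0.004]]
wrist_force: [-0.2, -0.1, -0.7]
gripper_width: 0.685
```

```bash
python3 -c "
from h import *
plan([.463,-.0065,.007],tool(91.9))
c,im=grab('wrist','w4'); np.savez('pics/w4.npz',K=c[0],R=c[1],t=c[2])
for x in(-.06,.06):
  for y in (-.085,.085):
    P=np.array([.463,-.0065,.025])+tool(91.9)@np.array([-x,0,-y]); print(P,proj(c,P))
"
```

```text
t 7.8 at [ 0.4614 -0.0064  0.1211] shift now-axes [-0.0011  0.1141  0.0006] after-turn axes [-0.0016  0.1141  0.0001] turn [ 0.23 -0.14 -0.25] w 0.685 F [-0.2 -0.1 -0.7]
[ 0.4059 -0.0934  0.025 ] [346.6645 109.8455]
[0.4002 0.0765 0.025 ] [334.3386 294.3089]
[ 0.5258 -0.0895  0.025 ] [196.9839 110.3621]
[0.5201 0.0804 0.025 ] [210.7607 294.3172]
```

View pics/w4.png

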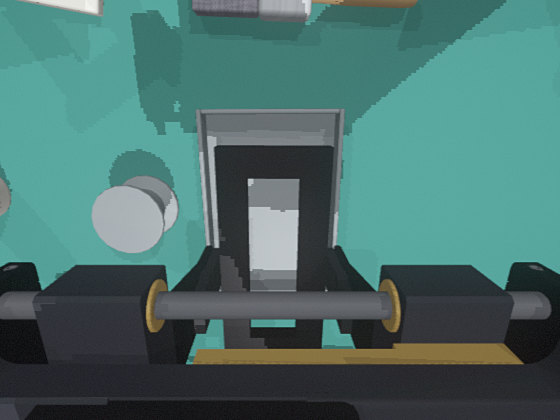

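Request:
{"method": "jog_arm", "body": {"series": [[[-0.0005, 0.03, 0], [0, 0, 0], 0.05], [[-0.0005, 0.03, 0], [0, 0, 0], 0.05], [[0, 0.025, 0], [0, 0, 0], 0.05], [[0, 0.017, 0], [0, 0, 0], 0.05], [[0, 0.006, 0], [0, 0, 0], 0.05], [[0, 0.003, 0], [0, 0, 0], 0.05], [[0, 0, 0], [0, 0, 0], 0.05]]}}

```text
time_s: 8.72
tcp_pos: [0.4632, -0.0058, 0.0097]
ee_rot: [[-0.999, 0.004, 0.033], [-0.033, 0.004, -0.999], [-0.004, -1.0, -0.004]]
wrist_force: [0.4, -0.1, -0.6]
gripper_width: 0.682
```

Request:
{"method": "jog_arm", "body": {"series": [[[0, 0.0015, 0], [0, 0, 0], 0.05], [[0, 0.0015, 0], [0, 0, 0], 0.05], [[0, 0, 0], [0, 0, 0], 0.05], [[0, 0, 0], [0, 0, 0], 0.05]]}}

```text
time_s: 9.22
tcp_pos: [0.4631, -0.0058, 0.0069]
ee_rot: [[-0.999, 0.003, 0.033], [-0.033, 0.004, -0.999], [-0.004, -1.0, -0.004]]
wrist_force: [-0.1, 1.4, 5.2]
gripper_width: 0.682
```

Contact with the tray floor (5 N). Opening only a little, because of the tray walls, then lifting.

Request:
{"method": "jog_arm", "body": {"series": [[[0, 0, 0], [0, 0, 0], 0.07], [[0, 0, 0], [0, 0, 0], 0.07], [[0, 0, 0], [0, 0, 0], 0.07], [[0, -0.01, 0], [0, 0, 0], 0.07], [[0, -0.03, 0], [0, 0, 0], 0.07], [[0, -0.04, 0], [0, 0, 0], 0.087], [[0, -0.04, 0], [0, 10, 0], 0.087], [[0, -0.03, 0], [0, 10, 0], 0.087], [[0, -0.02, 0], [0, 10, 0], 0.087], [[0, 0, 0], [0, 10, 0], 0.087]]}}

```text
time_s: 10.48
tcp_pos: [0.4632, -0.0064, 0.1787]
ee_rot: [[-0.783, 0.008, -0.621], [0.622, 0.005, -0.783], [-0.003, -1.0, -0.009]]
wrist_force: [0.2, -0.4, -0.6]
gripper_width: 0.998
```

```bash
python3 -c "
from h import *
plan([.4536,-.3565,.12],tool(24.7))
d=np.load('pics/w1.npz');c=(d['K'],d['R'],d['t'])
im=cv2.imread('pics/w1.png')[65:180,95:195];h=cv2.cvtColor(im,cv2.COLOR_BGR2HSV)
m=((h[...,2]<100)&((h[...,0]<70)|(h[...,0]>105))).astype(np.uint8);m=cv2.morphologyEx(m,cv2.MORPH_CLOSE,np.ones((3,3)))
print(rects(m,c,.01,(95,65)))
"
```

```text
t 10.47 at [ 0.4632 -0.0064  0.1787] shift now-axes [-0.2099  0.0568  0.2808] after-turn axes [-0.3141  0.0587  0.155 ] turn [ 0.53 26.87 -0.04] w 0.998 F [ 0.2 -0.4 -0.6]
[(array([ 0.454 , -0.3584]), array([0.0577, 0.1245], dtype=float32), np.float32(22.9))]
```

Request:
{"method": "jog_arm", "body": {"series": [[[0, 0, 0], [0.5, 9, 0], 0.087], [[0, 0, 0], [0, 9, 0], 0.087], [[0, 0, 0], [0, 9, 0], 0.087], [[-0.045, 0.004, 0.022], [0, 0, 0], 0.087], [[-0.045, 0.004, 0.022], [0, 0, 0], 0.087], [[-0.045, 0.004, 0.022], [0, 0, 0], 0.087], [[-0.045, 0.004, 0.022], [0, 0, 0], 0.087], [[-0.045, 0.004, 0.022], [0, 0, 0], 0.087], [[-0.045, 0.004, 0.022], [0, 0, 0], 0.087], [[-0.044, 0.004, 0.022], [0, 0, 0], 0.087]]}}

```text
time_s: 11.72
tcp_pos: [0.4543, -0.358, 0.1496]
ee_rot: [[-0.421, -0.003, -0.907], [0.907, -0.003, -0.421], [-0.001, -1.0, 0.004]]
wrist_force: [1.1, 0.4, -0.9]
gripper_width: 0.997
```

Request:
{"method": "jog_arm", "body": {"series": [[[0, 0, 0.03], [0, 0, 0], 0.087], [[0, 0, 0], [0, 0, 0], 0.087]]}}

```text
time_s: 11.98
tcp_pos: [0.4255, -0.3698, 0.1493]
ee_rot: [[-0.418, -0.004, -0.908], [0.908, -0.002, -0.418], [-0.0, -1.0, 0.005]]
wrist_force: [0.0, 0.6, 0.3]
gripper_width: 0.996
```

```bash
python3 -c "
from h import *
plan([.454,-.3572,.003],tool(24))
c,im=grab('wrist','w5'); np.savez('pics/w5.npz',K=c[0],R=c[1],t=c[2])
T=tool(24)
for x in(-.065,.065):
  for y in (-.03,.03):
    P=np.array([.454,-.3572,.01])+T@np.array([y,0,-x]); print(proj(c,P))
"
```

```text
t 11.97 at [ 0.4255 -0.3698  0.1493] shift now-axes [-0.0004  0.1461 -0.0318] after-turn axes [-0.0001  0.1463 -0.0311] turn [-0.27  0.71 -0.01] w 0.996 F [0.  0.6 0.3]
[242.67   165.6186]
[303.3447 166.3071]
[244.734  282.0859]
[298.5588 282.6133]
```

View pics/w5.png

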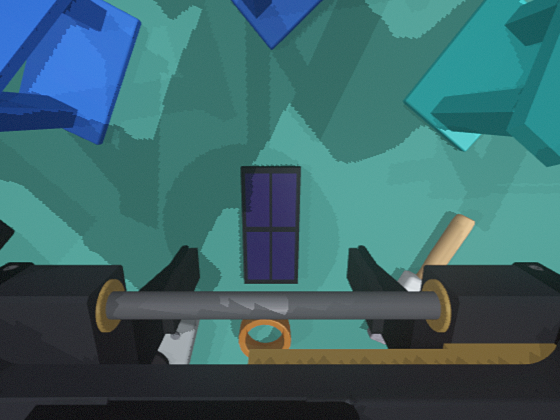

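Panel corners are at (241,167), (301,167), (245,283) and (298,283), so the estimate needs about 1 mm and 0.7° of correction. Descending.

```bash
python3 -c "
from h import *
plan([.4553,-.3577,.0035],tool(24.7))"
```

```text
t 12.03 at [ 0.4267 -0.3694  0.1496] shift now-axes [-0.0012  0.146  -0.0314] after-turn axes [-0.0013  0.1461 -0.0309] turn [-0.23  0.1  -0.07] w 1.002 F [-0.5 -0.4 -0.5]
```

Request:
{"method": "jog_arm", "body": {"series": [[[-0.0012, 0.03, -0.016], [-0.2, 0.1, 0], 0.087], [[0, 0.04, -0.0155], [0, 0, 0], 0.087], [[0, 0.04, 0], [0, 0, 0], 0.087], [[0, 0.025, 0], [0, 0, 0], 0.087], [[0, 0.0085, 0], [0, 0, 0], 0.087], [[0, 0, 0], [0, 0, 0], 0.087], [[0, 0, 0], [0, 0, 0], 0.087]]}}

```text
time_s: 12.9
tcp_pos: [0.4575, -0.3573, 0.007]
ee_rot: [[-0.42, 0.002, -0.908], [0.908, -0.002, -0.42], [-0.003, -1.0, -0.001]]
wrist_force: [0.3, 0.4, 0.1]
gripper_width: 1.002
```

Request:
{"method": "jog_arm", "body": {"series": [[[0, 0.0035, 0.001], [0, 0, 0], 0.087], [[0, 0, 0], [0, 0, 0], 0.087], [[0, 0, 0], [0, 0, 0], 0.087], [[0, 0, 0], [0, 0, 0], 0.05], [[0, 0, 0], [0, 0, 0], 0.05], [[0, 0, 0], [0, 0, 0], 0.05], [[0, 0, 0], [0, 0, 0], 0.05]]}}

```text
time_s: 13.78
tcp_pos: [0.4556, -0.3575, 0.0021]
ee_rot: [[-0.419, 0.0, -0.908], [0.908, -0.001, -0.419], [-0.001, -1.0, 0.001]]
wrist_force: [-0.6, 0.6, -1.1]
gripper_width: 0.686
```

Request:
{"method": "jog_arm", "body": {"series": [[[0, -0.01, 0], [0, 0, 0], 0.05], [[0, -0.03, 0], [0, 0, 0], 0.05], [[0, -0.05, 0], [0, 0, 0], 0.05], [[0, -0.05, 0], [0, 8.25, 0], 0.05], [[0, -0.05, 0], [0, 8.25, 0], 0.05], [[0, -0.04, 0], [0, 8.25, 0], 0.05], [[0, 0, 0], [0, 8.25, 0], 0.05], [[0, 0, 0], [-10, 0, 0], 0.05], [[0, 0, 0], [-10, 0, 0], 0.05], [[0, 0, 0], [-10, 0, 0], 0.05]]}}

```text
time_s: 15.02
tcp_pos: [0.4546, -0.3565, 0.2326]
ee_rot: [[0.142, 0.499, -0.855], [0.99, -0.073, 0.122], [-0.002, -0.864, -0.504]]
wrist_force: [-0.7, -0.4, -3.2]
gripper_width: 0.683
```

```bash
python3 -c "
from h import *
plan(rest(.004,0,.06),RT)"
```

```text
t 15.03 at [ 0.4546 -0.3565  0.2326] shift now-axes [ 0.1773  0.1451 -0.093 ] after-turn axes [ 0.1775  0.1447 -0.0933] turn [ 0.28  0.14 -0.03] w 0.683 F [-0.7 -0.4 -3.2]
```

Request:
{"method": "jog_arm", "body": {"series": [[[0.0355, 0, -0.0187], [0, 0, 0], 0.05], [[0.0355, 0, -0.0187], [0, 0, 0], 0.05], [[0.0355, 0, -0.0187], [0, 0, 0], 0.05], [[0.0355, 0, -0.0187], [0, 0, 0], 0.05], [[0.0355, 0, -0.0185], [0, 0, 0], 0.05], [[0, 0.04, 0], [0, 0, 0], 0.05], [[0, 0.04, 0], [0, 0, 0], 0.05], [[0, 0.035, 0], [0, 0, 0], 0.05], [[0, 0.03, 0], [0, 0, 0], 0.05], [[0, 0, 0], [0, 0, 0], 0.05]]}}

```text
time_s: 16.27
tcp_pos: [0.6309, -0.2035, 0.1497]
ee_rot: [[0.143, 0.489, -0.861], [0.99, -0.072, 0.124], [-0.002, -0.87, -0.494]]
wrist_force: [-1.7, 0.2, -2.2]
gripper_width: 0.682
```

```bash
python3 -c "
from h import *
plan(rest(.004,0,.003),RT)
c,im=grab('wrist','w6'); np.savez('pics/w6.npz',K=c[0],R=c[1],t=c[2])
print([proj(c,rest(-.065,y,.01)) for y in(-.018,.018)])
cv2.imwrite('pics/c6.png',cv2.resize(im[90:300,190:360],None,fx=3,fy=2.8))
q=rest(0,0,0)
"
```

```text
t 16.27 at [ 0.6309 -0.2035  0.1497] shift now-axes [ 0.0007  0.0537 -0.0032] after-turn axes [ 0.0007  0.0537 -0.0028] turn [-0.4   0.1  -0.06] w 0.682 F [-1.7  0.2 -2.2]
[array([246.6996, 139.5163]), array([300.5386, 139.5397])]
```

View pics/c6.png

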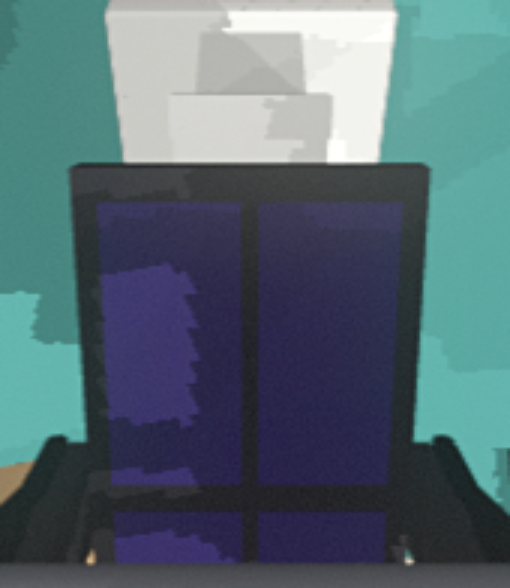

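```bash
python3 -c "
from h import *
d=np.load('pics/w6.npz');c=(d['K'],d['R'],d['t'])
T=RT; p=np.array([.6309,-.2035,.1497])
for e in(-.004,-.002,0,.002,.004):
  P=p+T@np.array([0,-.0079,.065-e]); print(e,proj(c,P))
"
```

```text
-0.004 [272.5461 141.8173]
-0.002 [272.5456 145.9216]
0 [272.545  149.9943]
0.002 [272.5444 154.0359]
0.004 [272.5439 158.0467]
```

Request:
{"method": "jog_arm", "body": {"series": [[[0.0007, 0.02, -0.003], [-0.3, 0, 0], 0.05], [[0, 0.02, 0], [0, 0, 0], 0.05], [[0, 0.007, 0], [0, 0, 0], 0.05], [[0, 0.003, 0], [0, 0, 0], 0.05], [[0, 0, 0], [0, 0, 0], 0.05], [[0, 0, 0], [0, 0, 0], 0.05]]}}

```text
time_s: 17.08
tcp_pos: [0.6606, -0.2076, 0.1133]
ee_rot: [[0.142, 0.499, -0.855], [0.99, -0.07, 0.123], [0.001, -0.864, -0.504]]
wrist_force: [-0.5, -0.3, -2.5]
gripper_width: 0.684
```

```bash
python3 -c "
from h import *
plan(rest(.004,0,.003),RT)"
```

```text
t 17.07 at [ 0.6606 -0.2076  0.1133] shift now-axes [0.0004 0.0071 0.005 ] after-turn axes [0.0004 0.0071 0.005 ] turn [0.24 0.11 0.14] w 0.684 F [-0.5 -0.3 -2.5]
```

Request:
{"method": "jog_arm", "body": {"series": [[[0, 0, 0], [0, 0, 0], 0.05]]}}

```text
time_s: 17.2
tcp_pos: [0.6605, -0.2076, 0.1128]
ee_rot: [[0.141, 0.498, -0.855], [0.99, -0.07, 0.123], [0.001, -0.864, -0.503]]
wrist_force: [0.1, -1.3, -2.0]
gripper_width: 0.687
```

```bash
python3 -c "
from h import *
plan(rest(.004,0,.003),RT)
c,im=grab('wrist','w7')
plan(rest(.004,0,.003),RT)
c,im=grab('wrist')
plan(rest(.004,0,.003),RT)
c=cam('wrist')
print([proj(c,rest(-.065,y,.01)) for y in(-.018,.018)],proj(c,rest(-.06,-.03,.018)))
print(im[100:165,256].max(1))
print(im[100:165,290].max(1))
cv2.imwrite('pics/c7.png',cv2.resize(im[90:300,190:360],None,fx=3,fy=2.8))
"
```

```text
t 17.2 at [ 0.6605 -0.2076  0.1128] shift now-axes [0.0004 0.0068 0.0046] after-turn axes [0.0004 0.0068 0.0046] turn [0.2  0.11 0.14] w 0.687 F [ 0.1 -1.3 -2. ]
t 17.25 at [ 0.6604 -0.2076  0.1127] shift now-axes [0.0004 0.0067 0.0046] after-turn axes [0.0004 0.0067 0.0045] turn [0.19 0.11 0.13] w 0.685 F [ 1.  -0.4 -2.4]
t 17.3 at [ 0.6604 -0.2076  0.1126] shift now-axes [0.0004 0.0066 0.0045] after-turn axes [0.0004 0.0066 0.0045] turn [0.18 0.11 0.13] w 0.684 F [ 0.4 -0.5 -1.8]
[array([238.2608, 131.8232]), array([308.4666, 131.8564])] [212.5381 143.2409]
[181 182 182 182 182 182 182 182 181 177 189 255 255 255 255 255 255 255
 255 255 255 255 255 255 255 255 255 255 255 255 255 248 208 204 207 206
 208 207 186 185 186 187 187 187 186 186 190 194  97  67  76  74  76  75
  75  73  74  73  75  72  72  71  87  89  87]
[176 177 177 177 178 178 176 176 178 174 187 255 255 255 255 255 255 255
 255 255 255 255 255 255 255 255 255 255 255 255 232 222 208 206 207 206
 206 206 206 207 188 187 188 187 187 188 190 194  98  71  82  80  78  81
  80  75  78  77  77  75  72  72  94  97  91]
```

View pics/c7.png

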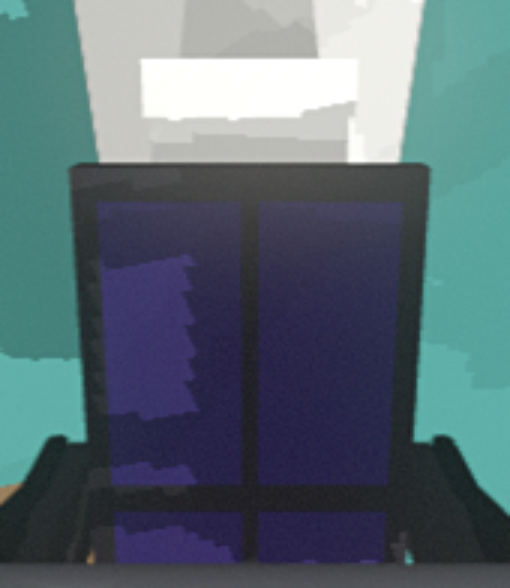

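Request:
{"method": "jog_arm", "body": {"series": [[[0, 0, 0.0045], [0.2, 0, 0], 0.05], [[0, 0.003, 0], [0, 0, 0], 0.05], [[0, 0.002, 0], [0, 0, 0], 0.05], [[0, 0, 0], [0, 0, 0], 0.05], [[0, 0, 0], [0, 0, 0], 0.05], [[0, 0, 0], [0, 0, 0], 0.05]]}}

```text
time_s: 18.05
tcp_pos: [0.6594, -0.208, 0.1066]
ee_rot: [[0.141, 0.493, -0.858], [0.99, -0.068, 0.123], [0.003, -0.867, -0.498]]
wrist_force: [-0.3, -0.5, -1.4]
gripper_width: 0.681
```

```bash
python3 -c "
from h import *
plan(rest(.001,0,.003),RT)"
```

```text
t 18.05 at [ 0.6594 -0.208   0.1066] shift now-axes [0.001  0.002  0.0037] after-turn axes [0.001  0.0019 0.0037] turn [-0.14  0.11  0.25] w 0.681 F [-0.3 -0.5 -1.4]
```

Nearly down. I'll lower in small steps to contact and ease it toward the ledge.

Request:
{"method": "jog_arm", "body": {"series": [[[0.001, 0.001, 0], [0, 0, 0], 0.05], [[0, 0.001, 0.001], [0, 0, 0], 0.05], [[0, 0.001, 0.001], [0, 0, 0], 0.05], [[0, 0, 0.001], [0, 0, 0], 0.05], [[0, 0, 0], [0, 0, 0], 0.05], [[0, 0, 0], [0, 0, 0], 0.05]]}}

```text
time_s: 18.8
tcp_pos: [0.6592, -0.2076, 0.104]
ee_rot: [[0.139, 0.493, -0.859], [0.99, -0.065, 0.123], [0.005, -0.868, -0.497]]
wrist_force: [-0.4, 0.6, 2.4]
gripper_width: 0.684
```

```bash
python3 -c "
from h import *
plan(rest(.001,0,.003),RT)"
```

```text
t 18.8 at [ 0.6592 -0.2076  0.104 ] shift now-axes [ 0.0006 -0.0002  0.0021] after-turn axes [ 0.0006 -0.0002  0.0021] turn [-0.19  0.12  0.4 ] w 0.684 F [-0.4  0.6  2.4]
```

Request:
{"method": "jog_arm", "body": {"series": [[[0, 0, 0.001], [0, 0, 0], 0.05], [[0, 0, 0.001], [0, 0, 0], 0.05], [[0, 0, 0.001], [0, 0, 0], 0.05], [[0, 0, 0], [0, 0, 0], 0.05], [[0, 0, 0], [0, 0, 0], 0.05]]}}

```text
time_s: 19.42
tcp_pos: [0.6565, -0.2077, 0.1025]
ee_rot: [[0.139, 0.491, -0.86], [0.99, -0.064, 0.123], [0.006, -0.869, -0.495]]
wrist_force: [1.4, -1.0, -0.9]
gripper_width: 0.684
```

```bash
python3 -c "
from h import *
plan(rest(.001,0,.003),RT)
c,im=grab('wrist','w8')
print(cam('wrist') and [proj(c,rest(-.065,y,.01)) for y in(-.018,.018)])
print(im[110:165,256].max(1))
"
```

```text
t 19.43 at [ 0.6565 -0.2077  0.1025] shift now-axes [ 0.0011 -0.0002 -0.001 ] after-turn axes [ 0.0011 -0.0002 -0.001 ] turn [-0.31  0.11  0.46] w 0.684 F [ 1.4 -1.  -0.9]
[array([238.8647, 149.7269]), array([310.6287, 149.7014])]
[178 179 180 179 178 179 179 178 178 179 180 179 180 180 180 179 178 167
 166 255 255 255 255 255 255 255 255 255 255 255 255 255 255 255 255 255
 232 208 212 218 106  64  75  73  72  74  74  72  71  74  70  68  89  89
  87]
```

Request:
{"method": "jog_arm", "body": {"series": [[[0.0005, 0, 0.001], [0, 0, 0], 0.05], [[0, 0, 0.001], [0, 0, 0], 0.05], [[0, 0, 0], [0, 0, 0], 0.05], [[0, 0, 0], [0, 0, 0], 0.05], [[0, 0, 0], [0, 0, 0], 0.05]]}}

```text
time_s: 20.1
tcp_pos: [0.6563, -0.2073, 0.1029]
ee_rot: [[0.138, 0.493, -0.859], [0.99, -0.063, 0.123], [0.007, -0.868, -0.497]]
wrist_force: [4.4, -2.2, 0.0]
gripper_width: 0.689
```

```bash
python3 -c "
from h import *
plan(rest(.001,0,.003),RT)
c,im=grab('wrist','w9')
print([proj(c,rest(-.065,y,.01)) for y in(-.018,.018)])
for u in (250,256,290,296):print(im[120:165,u].max(1))
V=im.max(2);print(V[170,200:350])
"
```

```text
t 20.1 at [ 0.6563 -0.2073  0.1029] shift now-axes [ 0.0008  0.0003 -0.001 ] after-turn axes [ 0.0008  0.0003 -0.001 ] turn [-0.2   0.14  0.53] w 0.689 F [ 4.4 -2.2  0. ]
[array([238.4458, 149.7088]), array([310.0163, 149.7189])]
[186 184 186 184 185 183 183 162 157 242 255 255 255 255 255 255 255 255
 255 255 255 255 255 255 255 255 255 255 217 216 106  63  72  71  71  70
  74  72  71  69  67  70  92  91  88]
[179 180 179 178 180 180 179 159 157 244 255 255 255 255 255 255 255 255
 255 255 255 255 255 255 255 255 233 208 211 218 108  69  73  73  74  73
  74  71  74  71  72  71  91  90  88]
[174 174 174 174 174 174 173 164 158 242 255 255 255 255 255 255 255 255
 255 255 255 255 255 255 247 245 210 208 206 182  90  72  73  77  75  77
  76  72  73  73  72  71  96  97  94]
[176 202 204 203 191 188 178 165 156 241 255 255 255 255 255 255 255 255
 255 255 255 255 210 200 201 202 204 202 206 182  93  74  74  77  73  75
  76  76  72  73  72  72  95  97  95]
[130 129 130 129 130 129 130 129 129 131 129 130 132 119  81  55  57  58
  54  56  54  54  63  76  82  82  82  82  81  84  82  83  84  86  83  86
  86  85  84  82  83  83  85  85  86  85  87  86  87  85  87  86  85  84
  86  88  86  84  86  87  87  85  82  84  83  86  84  84  86  87  72  65
  63  63  63  67  81  85  86  82  84  85  85  85  84  84  86  82  83  89
  86  84  84  85  84  83  85  83  83  86  87  85  85  83  88  85  86  83
  87  81  85  86  83  93  94  92  94  95  94  93  94  95  94  79  67  64
  66  65  62  63  58  71 146 161 158 158 157 157 157 159 158 163 164 165
 165 166 166 165 165 163]
```

The panel end is against the ledge: row 150 as predicted, and the arm is blocked with force rising. Releasing.

Request:
{"method": "jog_arm", "body": {"series": [[[0, 0, -0.001], [0, 0, 0], 0.05], [[0, 0, 0], [0, 0, 0], 0.07], [[0, 0, 0], [0, 0, 0], 0.078], [[0, 0, 0], [0, 0, 0], 0.078], [[0, -0.01, 0], [0, 0, 0], 0.08], [[0, -0.03, 0], [0, 0, 0], 0.087], [[0, -0.04, 0], [0, 0, 0], 0.087], [[0, -0.04, 0.02], [0, 0, 0], 0.087], [[0, 0, 0.02], [10, 0, 0], 0.087], [[0, 0, 0], [0, 0, 0], 0.087]]}}

```text
time_s: 21.4
tcp_pos: [0.5646, -0.1949, 0.1893]
ee_rot: [[0.138, 0.34, -0.93], [0.99, -0.04, 0.132], [0.007, -0.94, -0.342]]
wrist_force: [0.2, -0.6, 1.7]
gripper_width: 1.0
```

```bash
python3 -c "
from h import *
plan(rest(0,0,.12),RT)
c,im=grab('wrist','w10')
for y in(-.03,.03): print(proj(c,rest(-.065,y,.01)),proj(c,rest(.065,y,.01)))
cv2.imwrite('pics/c10.png',cv2.resize(im[60:340,170:390],None,fx=2.5,fy=2.1))
V=im.max(2)
np.savez('pics/w10.npz',K=c[0],R=c[1],t=c[2])
"
```

```text
t 21.4 at [ 0.5646 -0.1949  0.1893] shift now-axes [ 0.0016 -0.0021 -0.0371] after-turn axes [ 0.0017  0.0044 -0.0369] turn [-9.99  0.15  0.54] w 1.0 F [ 0.2 -0.6  1.7]
[241.4215 196.5379] [243.1148 326.2641]
[304.9114 196.5065] [303.0841 325.979 ]
```

View pics/c10.png

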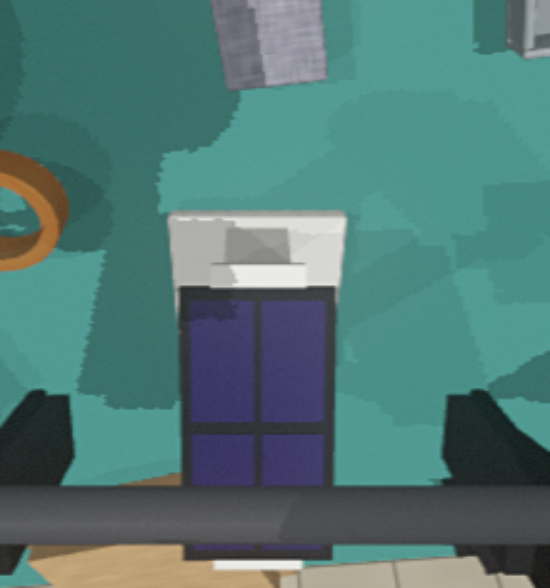

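The panel is seated: the near end is at row 196.7 against 196.5 predicted, and the sides are at 242 and 304 against 241 and 305. Now the module.

Request:
{"method": "jog_arm", "body": {"series": [[[0, -0.03, 0], [10, 0, 0], 0.087], [[0, -0.03, 0], [10, -9.8, 0], 0.087], [[0, 0, 0], [0, -9.8, 0], 0.087], [[0, 0, 0], [0, -9.8, 0], 0.087], [[0, 0, 0], [0, 0, 0], 0.087]]}}

```text
time_s: 22.08
tcp_pos: [0.5484, -0.1935, 0.2397]
ee_rot: [[-0.324, 0.054, -0.944], [0.946, -0.01, -0.325], [-0.028, -0.998, -0.048]]
wrist_force: [-0.2, 0.4, -1.1]
gripper_width: 0.997
```

```bash
python3 -c "
from h import *
R=tool(21.3);plan(np.array([.4008,.3032,.18])+R@[0,0,.03],R)"
```

```text
t 22.07 at [ 0.5484 -0.1935  0.2397] shift now-axes [0.518  0.045  0.0108] after-turn axes [ 0.5164  0.0597 -0.0129] turn [ 2.71 -2.35 -1.64] w 0.997 F [-0.2  0.4 -1.1]
```

Request:
{"method": "jog_arm", "body": {"series": [[[0, 0, 0], [2.7, -2.3, -1.6], 0.087], [[0.05, 0, -0.0012], [0, 0, 0], 0.087], [[0.052, 0, -0.0013], [0, 0, 0], 0.087], [[0.052, 0, -0.0013], [0, 0, 0], 0.087], [[0.052, 0, -0.0013], [0, 0, 0], 0.087], [[0.052, 0, -0.0013], [0, 0, 0], 0.087], [[0.052, 0, -0.0013], [0, 0, 0], 0.087], [[0.052, 0, -0.0013], [0, 0, 0], 0.087], [[0.052, 0, -0.0013], [0, 0, 0], 0.087], [[0.052, 0, -0.0013], [0, 0, 0], 0.087]]}}

```text
time_s: 23.32
tcp_pos: [0.3885, 0.2461, 0.2403]
ee_rot: [[-0.362, 0.001, -0.932], [0.932, 0.001, -0.362], [0.0, -1.0, -0.002]]
wrist_force: [0.7, 0.2, -0.5]
gripper_width: 1.0
```

Request:
{"method": "jog_arm", "body": {"series": [[[0.05, 0.03, 0], [0, 0, 0], 0.087], [[0, 0.03, 0], [0, 0, 0], 0.087], [[0, 0, 0], [0, 0, 0], 0.087], [[0, 0, 0], [0, 0, 0], 0.087], [[0, 0, 0], [0, 0, 0], 0.087]]}}

```text
time_s: 23.95
tcp_pos: [0.3719, 0.2914, 0.1819]
ee_rot: [[-0.363, 0.002, -0.932], [0.932, 0.002, -0.363], [0.001, -1.0, -0.003]]
wrist_force: [-0.3, -0.7, -0.1]
gripper_width: 1.001
```

```bash
python3 -c "
from h import *
R=tool(21.3);P=np.array([.4008,.3032,0]);plan(P+[0,0,.02],R)
c,im=grab('wrist','w11'); np.savez('pics/w11.npz',K=c[0],R=c[1],t=c[2])
for x in(-.07,.07):print([proj(c,P+R@[y,-.05,-x]) for y in(-.028,.028)])
h=cv2.cvtColor(im,cv2.COLOR_BGR2HSV)
w=(h[...,1]<50)&(h[...,2]>120)
for r in range(120,290,12):
  k=np.flatnonzero(w[r,190:360])+190; print(r,k[[0,-1]] if len(k) else None,end='; ')
print([(u,np.flatnonzero(w[90:290,u])[[0,-1]]+90) for u in(255,270,285) if w[90:290,u].any()])
"
```

```text
t 23.95 at [0.3719 0.2914 0.1819] shift now-axes [ 0.0003  0.162  -0.0308] after-turn axes [ 0.0005  0.1619 -0.0313] turn [0.15 0.   0.07] w 1.001 F [-0.3 -0.7 -0.1]
[array([243.751 , 161.1972]), array([302.1261, 161.1282])]
[array([247.5334, 288.9118]), array([298.5328, 288.8154])]
120 None; 132 None; 144 None; 156 None; 168 [243 300]; 180 [243 300]; 192 [244 300]; 204 [244 299]; 216 [244 299]; 228 [244 299]; 240 [245 298]; 252 [245 298]; 264 [245 297]; 276 [246 297]; 288 [246 297]; [(255, array([163, 289])), (270, array([163, 289])), (285, array([163, 289]))]
```

Request:
{"method": "jog_arm", "body": {"series": [[[-0.0005, 0.03, -0.016], [0, 0, 0], 0.087], [[0, 0.04, -0.0165], [0, 0, 0], 0.087], [[0, 0.045, 0], [0, 0, 0], 0.087], [[0, 0.035, 0], [0, 0, 0], 0.087], [[0, 0.014, 0], [0, 0, 0], 0.087], [[0, 0, 0], [0, 0, 0], 0.087], [[0, 0, 0], [0, 0, 0], 0.05], [[0, 0, 0], [0, 0, 0], 0.05], [[0, 0, 0], [0, 0, 0], 0.05], [[0, 0, 0], [0, 0, 0], 0.05]]}}

```text
time_s: 25.25
tcp_pos: [0.4016, 0.3024, 0.0171]
ee_rot: [[-0.365, 0.0, -0.931], [0.931, -0.0, -0.365], [-0.0, -1.0, -0.0]]
wrist_force: [-0.1, -0.5, 3.1]
gripper_width: 0.641
```

Request:
{"method": "jog_arm", "body": {"series": [[[0, -0.01, 0], [0, 0, 0], 0.05], [[0, -0.03, 0], [0, 0, 0], 0.05], [[0, -0.05, 0], [0, 0, 0], 0.05], [[0, -0.06, 0], [0, 0, 0], 0.05], [[0, -0.06, 0], [0, 0, 0], 0.05], [[0, -0.03, 0], [0, 0, 0], 0.05], [[0, 0, 0], [0, 0, 0], 0.05]]}}

```text
time_s: 26.12
tcp_pos: [0.4017, 0.3033, 0.2588]
ee_rot: [[-0.365, 0.003, -0.931], [0.931, 0.004, -0.365], [0.003, -1.0, -0.004]]
wrist_force: [-0.6, 0.2, -4.4]
gripper_width: 0.638
```

Run:
```python
from h import *
plan([.6554,.1551,.2])
P=np.array([.6554,.1551])
d=np.load('pics/w1.npz')
def box(yaw,lx,ly,z):
    a=np.radians(yaw);h=np.array([np.cos(a),np.sin(a)]);v=np.array([-h[1],h[0]])
    return [np.r_[P+sx*lx/2*h+sy*ly/2*v,z] for sx,sy in((-1,-1),(1,-1),(1,1),(-1,1))]
tiles=[]
for n,c in(('top0',cam('top')),('w1',(d['K'],d['R'],d['t'])),('side0',cam('side'))):
    im=cv2.imread(f'pics/{n}.png');u=proj(c,[*P,.06]).astype(int);w=42 if n!='w1' else 70
    x0,y0=min(max(u[0]-w,0),560-2*w),min(max(u[1]-w,0),420-2*w)
    cr=im[y0:y0+2*w,x0:x0+2*w].astype(float);k=260/(2*w)
    g=np.clip((cr-110)*1.75,0,255).astype(np.uint8)
    g=cv2.resize(g,(260,260),interpolation=cv2.INTER_CUBIC);col=[g]
    for yaw,cl in((15.5,(0,0,255)),(105.5,(255,0,0))):
        q=g.copy()
        for b in(box(yaw,.024,.046,.11),box(yaw,.09,.09,.01)):
            pts=np.array([(proj(c,p)-[x0,y0]+.5)*k for p in b],np.int32);cv2.polylines(q,[pts],True,cl,1)
        col.append(q)
    tiles.append(np.hstack(col)[:, :])
m=np.vstack(tiles);cv2.imwrite('pics/ped.png',cv2.resize(m,(600,600)))
```

```text
t 26.12 at [0.4017 0.3033 0.2588] shift now-axes [-0.2307  0.0589 -0.1819] after-turn axes [-0.2307  0.0589 -0.1819] turn [0. 0. 0.] w 0.638 F [-0.6  0.2 -4.4]
```

View pics/ped.png

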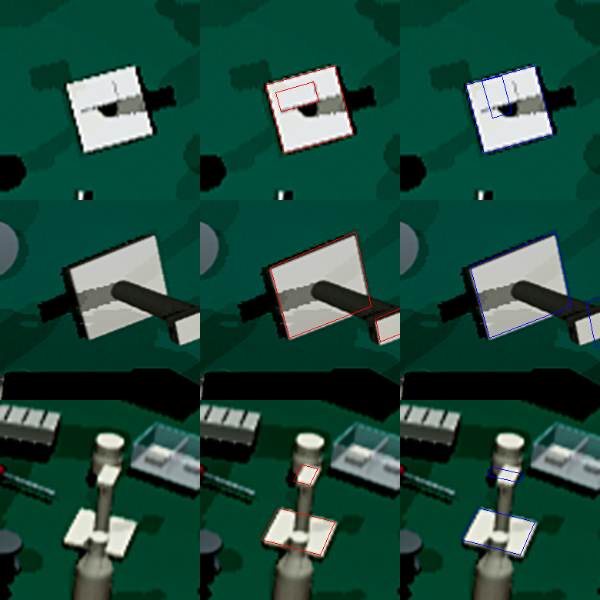

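The cap's orientation is settled: the red outline at yaw 15.5° fits all three views and the blue one does not. That was my last picture, so the rest is checked by numbers.

Request:
{"method": "jog_arm", "body": {"series": [[[0, 0, 0], [0, 5.9, 0], 0.05], [[0, 0, 0], [0, 0, 0], 0.05]]}}

```text
time_s: 26.38
tcp_pos: [0.4003, 0.3016, 0.254]
ee_rot: [[-0.268, -0.004, -0.963], [0.963, -0.004, -0.268], [-0.003, -1.0, 0.004]]
wrist_force: [-0.2, -0.4, -4.0]
gripper_width: 0.64
```

```bash
python3 -c "
from h import *
plan([.6554,.1551,.18],tool(15.5))"
```

```text
t 26.38 at [0.4003 0.3016 0.254 ] shift now-axes [-0.2092  0.0737 -0.2069] after-turn axes [-0.2093  0.074  -0.2066] turn [-0.26  0.03 -0.15] w 0.64 F [-0.2 -0.4 -4. ]
```

Request:
{"method": "jog_arm", "body": {"series": [[[-0.023, 0, -0.023], [0, 0, 0], 0.05], [[-0.031, 0, -0.0305], [0, 0, 0], 0.05], [[-0.031, 0, -0.0305], [0, 0, 0], 0.05], [[-0.031, 0, -0.0305], [0, 0, 0], 0.05], [[-0.031, 0, -0.0305], [0, 0, 0], 0.05], [[-0.031, 0, -0.0305], [0, 0, 0], 0.05], [[-0.0215, 0.03, -0.021], [-0.2, 0, -0.1], 0.05], [[-0.01, 0.03, -0.01], [0, 0, 0], 0.05], [[0, 0, 0], [0, 0, 0], 0.05], [[0, 0, 0], [0, 0, 0], 0.05]]}}

```text
time_s: 27.62
tcp_pos: [0.6565, 0.1561, 0.1965]
ee_rot: [[-0.268, 0.003, -0.963], [0.963, 0.002, -0.268], [0.001, -1.0, -0.003]]
wrist_force: [0.5, 0.4, -3.3]
gripper_width: 0.64
```

```bash
python3 -c "
from h import *
R=tool(15.5);plan([.6554,.1551,.112],R)
c,im=grab('wrist','w12');np.savez('pics/w12.npz',K=c[0],R=c[1],t=c[2])
P=np.array([.6554,.1551,0])
for z,a,b in((.01,.045,.045),):print([proj(c,P+R@[y,-z,-x]).round(1) for x,y in((-a,-b),(-a,b),(a,-b),(a,b))])
h=cv2.cvtColor(im,cv2.COLOR_BGR2HSV)
w=(h[...,1]<50)&(h[...,2]>110)
for r in range(20,200,12):
  k=np.flatnonzero(w[r,170:380])+170; print(r,k[[0,-1]] if len(k) else None,end='; ')
# module near top edge in tool frame
"
```

```text
t 27.62 at [0.6565 0.1561 0.1965] shift now-axes [-0.0007  0.0845  0.0015] after-turn axes [-0.0006  0.0845  0.0013] turn [0.17 0.06 0.05] w 0.64 F [ 0.5  0.4 -3.3]
[array([231.7, 147.1]), array([312. , 147.1]), array([234.7, 222.6]), array([309.1, 222.6])]
20 [170 353]; 32 [208 350]; 44 [341 346]; 56 [338 343]; 68 [170 340]; 80 [332 337]; 92 [329 334]; 104 [326 332]; 116 None; 128 None; 140 [222 229]; 152 [207 339]; 164 [208 338]; 176 [208 338]; 188 [209 337];
```

Request:
{"method": "jog_arm", "body": {"series": [[[0, 0.03, 0], [0.15, 0, 0], 0.05], [[0, 0.03, 0], [0, 0, 0], 0.05], [[0, 0.013, 0], [0, 0, 0], 0.05], [[0, 0.005, 0], [0, 0, 0], 0.05], [[0, 0.002, 0], [0, 0, 0], 0.05], [[0, 0, 0], [0, 0, 0], 0.05], [[0, 0, 0], [0, 0, 0], 0.05], [[0, 0, 0], [0, 0, 0], 0.05]]}}

```text
time_s: 28.68
tcp_pos: [0.6568, 0.1561, 0.1171]
ee_rot: [[-0.267, 0.001, -0.964], [0.964, 0.002, -0.267], [0.001, -1.0, -0.002]]
wrist_force: [-0.1, -0.3, -3.6]
gripper_width: 0.641
```

```bash
python3 -c "
from h import *
plan([.6565,.1555,.111],tool(15.5))
c,im=grab('side','s12');P=np.array([.6565,.1555])
# cap top in side image and module silhouette rows near the cap
u=proj(c,[*P,.11]);print(u,[proj(c,[*(P+s*.07*np.array([.9636,.2672])),.126]).round(1) for s in(-1,1)])
"
```

```text
t 28.68 at [0.6568 0.1561 0.1171] shift now-axes [-0.0005  0.0061  0.0005] after-turn axes [-0.0005  0.0061  0.0005] turn [ 0.09 -0.01  0.08] w 0.641 F [-0.1 -0.3 -3.6]
[353.3    205.0133] [array([334.1, 196.7]), array([374.1, 205.7])]
```

Request:
{"method": "jog_arm", "body": {"series": [[[0, 0.002, 0], [0, 0, 0], 0.05], [[0, 0.002, 0], [0, 0, 0], 0.05], [[0, 0.001, 0], [0, 0, 0], 0.05], [[0, 0, 0], [0, 0, 0], 0.05], [[0, 0, 0], [0, 0, 0], 0.05], [[0, 0, 0], [0, 0, 0], 0.05]]}}

```text
time_s: 29.48
tcp_pos: [0.6566, 0.1561, 0.1117]
ee_rot: [[-0.267, 0.001, -0.964], [0.964, 0.002, -0.267], [0.001, -1.0, -0.001]]
wrist_force: [1.0, 0.4, -3.5]
gripper_width: 0.64
```

Request:
{"method": "jog_arm", "body": {"series": [[[0, 0.001, 0], [0, 0, 0], 0.05], [[0, 0.001, 0], [0, 0, 0], 0.05], [[0, 0, 0], [0, 0, 0], 0.05], [[0, 0, 0], [0, 0, 0], 0.05]]}}

```text
time_s: 29.98
tcp_pos: [0.6568, 0.1561, 0.1112]
ee_rot: [[-0.267, 0.002, -0.964], [0.964, 0.002, -0.267], [0.001, -1.0, -0.002]]
wrist_force: [-2.3, -0.1, 5.9]
gripper_width: 0.641
```

Contact at TCP z 0.111, as expected. Easing the load and opening slightly, so the fingers stay alongside while I check.

Request:
{"method": "jog_arm", "body": {"series": [[[0, -0.001, 0], [0, 0, 0], 0.05], [[0, 0, 0], [0, 0, 0], 0.05], [[0, 0, 0], [0, 0, 0], 0.062], [[0, 0, 0], [0, 0, 0], 0.062], [[0, 0, 0], [0, 0, 0], 0.062], [[0, 0, 0], [0, 0, 0], 0.062]]}}

```text
time_s: 30.72
tcp_pos: [0.6567, 0.156, 0.1104]
ee_rot: [[-0.267, 0.0, -0.964], [0.964, 0.002, -0.267], [0.001, -1.0, -0.001]]
wrist_force: [0.1, -0.2, 0.1]
gripper_width: 0.71
```

```bash
python3 -c "
from h import *
plan([.6565,.1555,.111])
c,im=grab('wrist','w13')
h=cv2.cvtColor(im,cv2.COLOR_BGR2HSV);w=(h[...,1]<50)&(h[...,2]>110)
for n in('w12','w13'):
  h=cv2.cvtColor(cv2.imread(f'pics/{n}.png'),cv2.COLOR_BGR2HSV);w=(h[...,1]<50)&(h[...,2]>110)
  print(n,[np.flatnonzero(w[r,170:380])[[0,-1]]+170 for r in(160,200,240)],[np.flatnonzero(w[130:290,u])[0]+130 for u in(225,250,290,320)])
"
```

```text
t 30.73 at [0.6567 0.156  0.1104] shift now-axes [-0.0005 -0.0006  0.0003] after-turn axes [-0.0005 -0.0006  0.0003] turn [0. 0. 0.] w 0.71 F [ 0.1 -0.2  0.1]
w12 [array([207, 339]), array([210, 336]), array([212, 333])] [np.int64(140), np.int64(141), np.int64(141), np.int64(141)]
w13 [array([207, 339]), array([210, 337]), array([212, 334])] [np.int64(141), np.int64(141), np.int64(141), np.int64(141)]
```

Request:
{"method": "jog_arm", "body": {"series": [[[0, 0, 0], [0, 0, 0], 0.075], [[0, 0, 0], [0, 0, 0], 0.075], [[0, -0.01, 0], [0, 0, 0], 0.075], [[0, -0.03, 0], [0, 0, 0], 0.08], [[0, -0.05, 0], [0, 0, 0], 0.087], [[0, -0.05, 0.03], [0, 0, 0], 0.087], [[0, -0.02, 0.05], [0, 0, 0], 0.087], [[0, 0, 0.05], [0, 0, 0], 0.087], [[0, 0, 0.05], [0, 0, 0], 0.087], [[0, 0, 0.03], [0, 0, 0], 0.087]]}}

```text
time_s: 32.02
tcp_pos: [0.4522, 0.0989, 0.2718]
ee_rot: [[-0.267, 0.002, -0.964], [0.964, 0.003, -0.267], [0.002, -1.0, -0.003]]
wrist_force: [0.6, 0.5, 0.1]
gripper_width: 1.0
```

Request:
{"method": "jog_arm", "body": {"series": [[[0.04, -0.02, 0.02], [0, 0, 0], 0.087], [[0.05, 0, 0.02], [0, 0, 0], 0.087], [[0.05, 0, 0.02], [0, 0, 0], 0.087], [[0.05, 0, 0.02], [0, 0, 0], 0.087], [[0, 0, 0], [0, 0, 0], 0.087], [[0, 0, 0], [0, 0, 0], 0.087]]}}

```text
time_s: 32.78
tcp_pos: [0.3262, 0.2614, 0.2913]
ee_rot: [[-0.268, 0.001, -0.963], [0.963, 0.002, -0.268], [0.002, -1.0, -0.002]]
wrist_force: [-0.3, 0.3, -1.1]
gripper_width: 1.002
```

Run:
```python
from h import *
plan([.4,.3,.25])
c,im=grab('top','t14');hsv=cv2.cvtColor(im,cv2.COLOR_BGR2HSV);V=hsv[...,2];S=hsv[...,1]
def go(n,m,z,a,k=60):
    x0,y0,x1,y1=a;print(n,*rects(m[y0:y1,x0:x1],c,z,(x0,y0),k),sep='\n  ')
go('module',(V>110)&(S<60),.16,(170,125,240,190))
go('panel',(V<95)&~((hsv[...,0]>70)&(hsv[...,0]<100)),.115,(310,125,352,192))
go('frame',(V<75),.014,(235,205,297,252),30)
go('tray',(S<60),.025,(228,200,302,255))
# bystanders unchanged?
b=cv2.imread('pics/top0.png')
for n,p in dict(bottle=(263,134),spool=(261,188),jar=(153,191),tape=(367,190),meter=(402,160),brush=(322,235),driver=(201,230),box=(127,165)).items():
    u,v=p;d=cv2.absdiff(im,b)[v-16:v+16,u-12:u+12].max(2);print(n,(d>60).mean().round(3),end=' ')
# side view: module long lower edge level
c,im=grab('side','s14')
cv2.imwrite('pics/fin.png',im)
```

```text
t 32.77 at [0.3262 0.2614 0.2913] shift now-axes [ 0.0173  0.0415 -0.0813] after-turn axes [ 0.0173  0.0415 -0.0813] turn [0. 0. 0.] w 1.002 F [-0.3  0.3 -1.1]
module
  (array([0.6549, 0.1405]), array([0.0847, 0.1437], dtype=float32), np.float32(15.4))
panel
  (array([ 0.6521, -0.2045]), array([0.0593, 0.1243], dtype=float32), np.float32(170.1))
frame
  (array([ 0.4622, -0.0064]), array([0.0577, 0.1286], dtype=float32), np.float32(91.3))
tray
  (array([ 0.4629, -0.0065]), array([0.1211, 0.1693], dtype=float32), np.float32(92.1))
bottle 0.0 spool 0.001 jar 0.0 tape 0.0 meter 0.0 brush 0.0 driver 0.0 box 0.0
```

Run:
```python
from h import *
c=cam('top');a=np.radians(15.5);h=np.array([np.cos(a),np.sin(a)]);v=np.array([-h[1],h[0]])
P=np.array([.6567,.156])
im=cv2.imread('pics/t14.png');g=im.max(2).astype(float);hs=cv2.cvtColor(im,cv2.COLOR_BGR2HSV)
pr=lambda s,t,z=.16:proj(c,[*(P+s*h+t*v),z])
# profiles of saturation along length (at several t) and width (at several s)
S=hs[...,1].astype(np.float32)
def samp(pts):
    p=np.array(pts,np.float32).reshape(1,-1,2);return cv2.remap(S,p[...,0],p[...,1],cv2.INTER_LINEAR)[0]
r=np.arange(-.09,.0901,.002)
for t in(-.015,0,.02):
    s=samp([pr(x,t) for x in r]);k=r[s<70];print('len t',t,k.min(),k.max())
for x in(-.06,-.05,.05,.06):
    r2=np.arange(-.05,.0501,.002);s=samp([pr(x,t) for t in r2]);k=r2[s<70];print('wid s',x,k.min(),k.max())
# same check for panel y etc: base of pedestal beyond module
p0=cv2.imread('pics/top0.png');S=cv2.cvtColor(p0,cv2.COLOR_BGR2HSV)[...,1].astype(np.float32)
r=np.arange(-.06,.0601,.002)
for t in(-.03,.03):
    s=samp([pr(x,t,.01) for x in r]);k=r[s<70];print('base len',k.min(),k.max())
    s=samp([pr(t,x,.01) for x in r]);k=r[s<70];print('base wid',k.min(),k.max())
```

```text
len t -0.015 -0.07799999999999999 0.06600000000000014
len t 0 -0.07799999999999999 0.06600000000000014
len t 0.02 -0.07599999999999998 0.06600000000000014
wid s -0.06 -0.05 0.028000000000000067
wid s -0.05 -0.05 0.028000000000000067
wid s 0.05 -0.029999999999999985 0.026000000000000065
wid s 0.06 -0.027999999999999983 0.026000000000000065
base len -0.045999999999999985 0.044000000000000095
base wid -0.043999999999999984 0.044000000000000095
base len -0.045999999999999985 0.044000000000000095
base wid -0.045999999999999985 0.044000000000000095
```

```bash
python3 -c "
from h import *
plan([.4,.3,.25]);print(finish_job())"
```

```text
t 32.88 at [0.3268 0.2608 0.291 ] shift now-axes [ 0.0183  0.0411 -0.081 ] after-turn axes [ 0.0183  0.0411 -0.081 ] turn [0. 0. 0.] w 0.998 F [-1.1 -0.1  0.5]
the job is handed in; nothing more can be done
None
```

All three parts were placed and released, and I handed the job in at 32.9 s of the 72 s allowed.

- **Frame:** it lies in the tray. The final top view puts it within about 1 mm of the tray centre and within 1° of the tray's length.
- **Panel:** it sits cells up on the white easel. I slid it down until the ledge blocked it, at about 4 N. The wrist view after release matched the predicted outline to about 1 px. The final top-view angle (170.1°) differs from the wrist-measured board yaw (171.7°) by about 1.6°, well inside the 7° allowed.
- **Module:** it rests on the pedestal cap, 0.1° off the pedestal's angle. Contact came at the expected height, and neither it nor its outline shifted on release. My first top-view check put it about 4 mm off along its length, but that used the wrong top height (160 mm instead of 144 mm). I corrected it by estimate to about 2 mm and did not re-measure.
- **Bystanders:** none of the eight changed between the first and last top views.

I had used all my picture views by then, so the final placing of the frame and module was checked by numbers only. The module being level rests on the contact height and the unchanged outline; I didn't measure it separately.

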